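Reverse the row of enamel pans onto the serving board

ROBOT

A 6-joint arm with a two-finger parallel gripper is mounted at the origin on the work surface. World frame = base frame: x ahead of the robot, y to its left, z up, the work surface at z = 0. Lengths are in mm, angles in rad, forces in N, time in s.
With the tool pointing down it reaches from about 400 to 825 mm from the base axis. Payload 7 kg.
Tool frame: the origin (TCP) lies on the centre line of the jaws, within the pads' length; the fingertips stand ahead of it and the grasp point (between the pads) lies 8 mm behind it (ctrl.tips_ahead is the z of the fingertips in the tool frame, in mm); z points along the fingers, y is the line along which they close (so a half turn about z gives the same grasp; the last joint's range is limited). The gripper opens to 85 mm and grips with 20 to 120 N. Pads are 22 mm wide; open, the fingers measure 114 mm over their backs; the gripper's body (76 mm by 85 mm) begins 54 mm behind the grasp point. The pads swing forward as they close: fully open they stand 13 mm farther back than shut.
Start: joints at [-0.879, 0.359, 0.012, 0, -1.224, -0.288], TCP at [265.19, -620.701, 242.302] pointing down, gripper open.
Joint ranges: [-3.07, 3.07], [-1.43, 2.12], [-1.02, 1.25], [-3.03, 1.67], [-3.05, -0], [-3.03, 3.03]. Speed limits (rad/s): [2.39, 2.39, 3.01, 3.14, 3.14, 3.14].

INTERFACE

Orientations are given as a 3x3 rotation matrix whose columns are the frame's x, y, z axes.
In Python, from plant import ctrl, imaging gives the robot as it stands. The module is installed in compiled form; this text tells all that it offers.
- The arm moves only by the tool drive_tool, never from a script. Its argument "series" is text: rows parted by semicolons, each of 7 numbers parted by spaces: the closure, from -1 (fully open) to 1 (shut), then the shift along the world's x, y, z scaled (see below), then the turn, a rotation vector about the world's x, y, z scaled (see below). A call has 1 to 20 rows; each row shifts and turns the commanded pose from where the row before left it; what a row does not reach is not made up. The controller multiplies each number of a shift by 0.2 m and each number of a turn by 0.5 rad. A row lasts 1/10 s, in which the tool goes at most 50 mm and 8.59 degrees, less where a joint would pass 70% of its speed; a pose out of reach is approached as far as the arm can. A call with a number of a shift or a turn outside -1 to 1 is refused whole. A call with a gripper value outside its range is refused whole. The fingers move at their own pace and stop on an object; the grip force is fixed at half the most. Time passes only in rows, so rows that do not move let the fingers close. It gives the time, the measured TCP pose, the force, the opening and the grip force at its end, in the units of the state.
- ctrl.get_obs(): the state, without advancing time (a new reading comes with each control period).
- imaging.snapshot(name): name is "side" or "top" or "wrist"; returns (picture, depth): 400x640x3 uint8, blue, green, red; 400x640 float32, mm along the optical axis (not along the pixel's ray), 0 where there is no reading.
- imaging.calibration(name): a dict with "camera_matrix" (3x3 intrinsics, pixels), "pose" (4x4, takes a point from camera to world coordinates). Camera axes: x right, y up, looking along -z (the intrinsics and any distortion apply to the point x, -y, -z); pixel columns grow to the right and rows downward; lengths in mm; the calibration is good to about 2 mm. A picture is of the moment at which its call begins: read the wrist's pose just before it. calibration takes no time and is no camera call; for the wrist camera it gives the pose at the moment of the call.
- ctrl.close_job(): hands the job in; it is judged then, once.
Trained networks look in the newest picture that a camera, given by its name, has taken for a name from the list of things; names that differ only in an ending like _2 or _b are one class to them, and where a whole thing is asked for, a point or a joint stands for the part that bears it (a point fixed in the world has none). Each returns a list of dicts, best first, with "score" (0 to 1); they miss things now and then, are a little off and sometimes report something else, mostly with a low value. They report only what shows in the picture. A call takes as long as a camera call.
- imaging.outline_of(camera, label): "mask" (400x640 bool, what is visible of it).
- imaging.mark_of(camera, label): "at" ([x, y, z] in mm, in world coordinates, good to about 4 mm: a listed point, or the origin of a listed thing).
The state is a dict: "clock": time; "q": joint angles; "qvel": joint speeds; "effort": joint torques, N m; "tool_pos": TCP position; "ee_rot": TCP orientation; "ft_force": force on the tool from outside, world axes, zero at the start; "ft_torque": the same for the moment, N m; "opening": finger opening in mm; "grip_force": force on a finger pad.
Only numpy, scipy, OpenCV 4.12 (cv2) and the standard library are available. Lean on these libraries where they do the work, as an engineer would, in place of code of your own. Each camera call takes 0.05 s, during which the arm holds its last target. There are 200 camera calls.

TASK

The guests sit on the other side, so move the four small enamel pans from the drying rack into the trays of the wooden serving board in reverse order: the pan that stood nearest the rack's black end goes into the tray farthest from the board's black end, and so on through the row. Turn each pan so that its outline matches its tray and it sits flat on the tray floor. Keep the pans upright, set them down rather than dropping them, and let go of them all.

Things in the scene. Friction and masses are not known exactly. Their poses are not given: they have to be found in the camera images.
- drying_rack: fixed flat aluminium rack with dark ribs, 100 x 356 mm, 12 mm high. Origin on the table under the middle of its row of four mats, z up, y along the row towards the end with a 16 mm wide black band (roughly the robot's left). The mats' centres lie at y = -126, -42, +42, +126 mm, x = 0.
- serving_board: wooden board, 100 x 356 mm, 12 mm high, with four fixed white trays in a row, centres at y = -126, -42, +42, +126 mm, x = 0, each 54 (x) by 77.5 mm (y) inside, inner floor 15 mm and rim 23 mm above the table, walls 3 mm. Origin on the table under the row's middle, z up, y along the row towards the end with a black band (robot's left). Pans fit only long side along y.
- pan_red: loose small oblong open enamel pan, white outside with red rim and red inside floor, about 140 g, 46 mm (x) by 70 mm (y), 36 mm high, straight walls 4 mm thick. Origin at the centre of its underside, z up, long side along y. At the start it stands on the red mat on the drying rack (underside 15 mm above the table), turned up to 0.3 rad from the row.
- pan_yellow: loose small oblong open enamel pan, white outside with yellow rim and yellow inside floor, about 140 g, 46 mm (x) by 70 mm (y), 36 mm high, straight walls 4 mm thick. Origin at the centre of its underside, z up, long side along y. At the start it stands on the yellow mat on the drying rack (underside 15 mm above the table), turned up to 0.3 rad from the row.
- pan_green: loose small oblong open enamel pan, white outside with green rim and green inside floor, about 140 g, 46 mm (x) by 70 mm (y), 36 mm high, straight walls 4 mm thick. Origin at the centre of its underside, z up, long side along y. At the start it stands on the green mat on the drying rack (underside 15 mm above the table), turned up to 0.3 rad from the row.
- pan_blue: loose small oblong open enamel pan, white outside with blue rim and blue inside floor, about 140 g, 46 mm (x) by 70 mm (y), 36 mm high, straight walls 4 mm thick. Origin at the centre of its underside, z up, long side along y. At the start it stands on the blue mat on the drying rack (underside 15 mm above the table), turned up to 0.3 rad from the row.
- mat_red: thin fixed red mat on the drying rack, 62 x 79 mm, 3 mm thick, sticking out around the red pan that starts on it; it stays there and so keeps showing where that pan stood. Origin at the centre of its underside, 12 mm above the table.
- mat_yellow: thin fixed yellow mat on the drying rack, 62 x 79 mm, 3 mm thick, sticking out around the yellow pan that starts on it; it stays there and so keeps showing where that pan stood. Origin at the centre of its underside, 12 mm above the table.
- mat_green: thin fixed green mat on the drying rack, 62 x 79 mm, 3 mm thick, sticking out around the green pan that starts on it; it stays there and so keeps showing where that pan stood. Origin at the centre of its underside, 12 mm above the table.
- mat_blue: thin fixed blue mat on the drying rack, 62 x 79 mm, 3 mm thick, sticking out around the blue pan that starts on it; it stays there and so keeps showing where that pan stood. Origin at the centre of its underside, 12 mm above the table.

How it is judged (in metres and radians):
At the end, for the whole second after the job is handed in: Each pan is in the tray mirroring its mat (mat at y on the rack, pan at -y on the board): within 8 mm of the tray centre in x and y, long side within 0.2 rad of the row, on the tray floor (underside under 19 mm over the table), level within 0.08 rad, released, at rest (((y of mat_red in the frame of drying_rack between -0.156 and -0.096 m and y of pan_red in the frame of serving_board between 0.118 and 0.134 m) or (y of mat_red in the frame of drying_rack between -0.072 and -0.012 m and y of pan_red in the frame of serving_board between 0.034 and 0.05 m) or (y of mat_red in the frame of drying_rack between 0.012 and 0.072 m and y of pan_red in the frame of serving_board between -0.05 and -0.034 m) or (y of mat_red in the frame of drying_rack between 0.096 and 0.156 m and y of pan_red in the frame of serving_board between -0.134 and -0.118 m)) and x of pan_red in the frame of serving_board between -0.008 and 0.008 m and z of pan_red in the frame of serving_board between 0.01 and 0.019 m and angle between the y axis of each of pan_red, pan_yellow, pan_green, pan_blue and the y axis of serving_board, either way round below 0.2 rad and angle between each of pan_red, pan_yellow, pan_green, pan_blue's own z axis and vertical below 0.08 rad and linear speed of each of pan_red, pan_yellow, pan_green, pan_blue below 0.02 m/s and contact force between the fingers and pan_red below 0.1 N and ((y of mat_yellow in the frame of drying_rack between -0.156 and -0.096 m and y of pan_yellow in the frame of serving_board between 0.118 and 0.134 m) or (y of mat_yellow in the frame of drying_rack between -0.072 and -0.012 m and y of pan_yellow in the frame of serving_board between 0.034 and 0.05 m) or (y of mat_yellow in the frame of drying_rack between 0.012 and 0.072 m and y of pan_yellow in the frame of serving_board between -0.05 and -0.034 m) or (y of mat_yellow in the frame of drying_rack between 0.096 and 0.156 m and y of pan_yellow in the frame of serving_board between -0.134 and -0.118 m)) and x of pan_yellow in the frame of serving_board between -0.008 and 0.008 m and z of pan_yellow in the frame of serving_board between 0.01 and 0.019 m and contact force between the fingers and pan_yellow below 0.1 N and ((y of mat_green in the frame of drying_rack between -0.156 and -0.096 m and y of pan_green in the frame of serving_board between 0.118 and 0.134 m) or (y of mat_green in the frame of drying_rack between -0.072 and -0.012 m and y of pan_green in the frame of serving_board between 0.034 and 0.05 m) or (y of mat_green in the frame of drying_rack between 0.012 and 0.072 m and y of pan_green in the frame of serving_board between -0.05 and -0.034 m) or (y of mat_green in the frame of drying_rack between 0.096 and 0.156 m and y of pan_green in the frame of serving_board between -0.134 and -0.118 m)) and x of pan_green in the frame of serving_board between -0.008 and 0.008 m and z of pan_green in the frame of serving_board between 0.01 and 0.019 m and contact force between the fingers and pan_green below 0.1 N and ((y of mat_blue in the frame of drying_rack between -0.156 and -0.096 m and y of pan_blue in the frame of serving_board between 0.118 and 0.134 m) or (y of mat_blue in the frame of drying_rack between -0.072 and -0.012 m and y of pan_blue in the frame of serving_board between 0.034 and 0.05 m) or (y of mat_blue in the frame of drying_rack between 0.012 and 0.072 m and y of pan_blue in the frame of serving_board between -0.05 and -0.034 m) or (y of mat_blue in the frame of drying_rack between 0.096 and 0.156 m and y of pan_blue in the frame of serving_board between -0.134 and -0.118 m)) and x of pan_blue in the frame of serving_board between -0.008 and 0.008 m and z of pan_blue in the frame of serving_board between 0.01 and 0.019 m and contact force between the fingers and pan_blue below 0.1 N); the robot touches nothing.
It fails at once if a pan is tipped by more than 0.6 rad (angle between any of pan_red, pan_yellow, pan_green, pan_blue's own z axis and vertical above 0.6 rad).
It fails at once if a pan is dropped (faster than 0.7 m/s with no finger on it, as from more than about 25 mm) ((linear speed of pan_red above 0.7 m/s and contact force between the fingers and pan_red below 0.05 N) or (linear speed of pan_yellow above 0.7 m/s and contact force between the fingers and pan_yellow below 0.05 N) or (linear speed of pan_green above 0.7 m/s and contact force between the fingers and pan_green below 0.05 N) or (linear speed of pan_blue above 0.7 m/s and contact force between the fingers and pan_blue below 0.05 N)).
It also fails if it takes over 96 s, if anything falls off the work surface, if the arm or the gripper's body presses on something with over 40 N, if the wrist force passes 120 N, or if a joint passes its speed limit or range.

## Working session

There is one attempt and no reset: what is moved stays moved. The work goes in short steps, Python scripts to look and compute and a tool call to move; the robot and the scene stay as the last step left them, time stands still between calls to the robot, and variables do not carry over. Pictures are saved under pics/ and viewed, at most 14 in all, crops included, and the job is handed in when it is done.

Besides the shell and the picture viewer there is one more tool, called after ">>>" as name(argument=value, ...) on one line, values as JSON. drive_tool: Moves the arm, as the interface text tells. Its arguments: {"type":"object","properties":{"series":{"type":"string"}},"required":["series"]}

```bash
mkdir -p pics; cat > h.py <<'E'
import numpy as np, cv2
from plant import ctrl, imaging
def cloud(cam, depth):
    c=imaging.calibration(cam); K=np.array(c["camera_matrix"]); T=np.array(c["pose"])
    v,u=np.mgrid[0:400,0:640]
    x=(u-K[0,2])/K[0,0]*depth; y=-(v-K[1,2])/K[1,1]*depth
    P=np.stack([x,y,-depth,np.ones_like(depth)],-1)
    return (P@T.T)[...,:3]
E
python3 - <<'E'
from h import *
o=ctrl.get_obs(); print(o["clock"],o["tool_pos"],o["opening"],ctrl.tips_ahead,np.round(o["ee_rot"],3))
ims=[]
for c in ("top","side"):
    p,d=imaging.snapshot(c); cv2.imwrite(f"pics/{c}0.png",p); np.save(f"{c}0.npy",d)
    cal=imaging.calibration(c); print(c,np.round(cal["camera_matrix"],1).tolist(),np.round(cal["pose"],2).tolist(), [k for k in cal])
    for n in ("drying_rack","serving_board","pan_red","pan_yellow","pan_green","pan_blue","mat_red","mat_yellow","mat_green","mat_blue"):
        print(n,[(np.round(m["at"]).tolist(),round(m["score"],2)) for m in imaging.mark_of(c,n)[:2]])
E
```

```text
0.0 [ 264.98152106 -620.294616    241.35264581] 85.1985903642679 11.0 [[-0.92  -0.393 -0.001]
 [-0.393  0.92   0.001]
 [ 0.     0.002 -1.   ]]
top [[481.0, 0.0, 328.4], [0.0, 481.0, 200.5], [0.0, 0.0, 1.0]] [[-0.02, 0.98, -0.22, 299.03], [-1.0, -0.02, -0.0, -3.9], [-0.01, 0.22, 0.98, 1058.99], [0.0, 0.0, 0.0, 1.0]] ['camera_matrix', 'pose']
drying_rack [([495.0, -234.0, 2.0], 0.81)]
serving_board [([526.0, 226.0, 1.0], 0.81)]
pan_red [([497.0, -187.0, 15.0], 0.71)]
pan_yellow [([486.0, -353.0, 16.0], 0.9)]
pan_green [([499.0, -280.0, 16.0], 0.72)]
pan_blue [([507.0, -109.0, 17.0], 0.94)]
mat_red [([500.0, -189.0, 9.0], 0.68), ([509.0, -103.0, 16.0], 0.65)]
mat_yellow [([484.0, -360.0, 17.0], 0.54)]
mat_green [([492.0, -276.0, 13.0], 0.5)]
mat_blue [([511.0, -106.0, 13.0], 0.63)]
side [[437.5, 0.0, 315.4], [0.0, 437.5, 195.7], [0.0, 0.0, 1.0]] [[0.74, 0.35, -0.57, -63.16], [-0.67, 0.41, -0.62, -623.99], [0.02, 0.84, 0.54, 615.62], [0.0, 0.0, 0.0, 1.0]] ['camera_matrix', 'pose']
drying_rack [([500.0, -236.0, -2.0], 0.68)]
serving_board [([528.0, 226.0, -2.0], 0.79)]
pan_red [([497.0, -188.0, 17.0], 0.85)]
pan_yellow [([480.0, -356.0, 14.0], 0.68)]
pan_green [([501.0, -278.0, 16.0], 0.85)]
pan_blue [([511.0, -108.0, 16.0], 0.77)]
mat_red [([499.0, -192.0, 16.0], 0.59)]
mat_yellow []
mat_green [([495.0, -278.0, 11.0], 0.71)]
mat_blue [([512.0, -114.0, 11.0], 0.47), ([496.0, -277.0, 11.0], 0.35)]
```

View pics/top0.png

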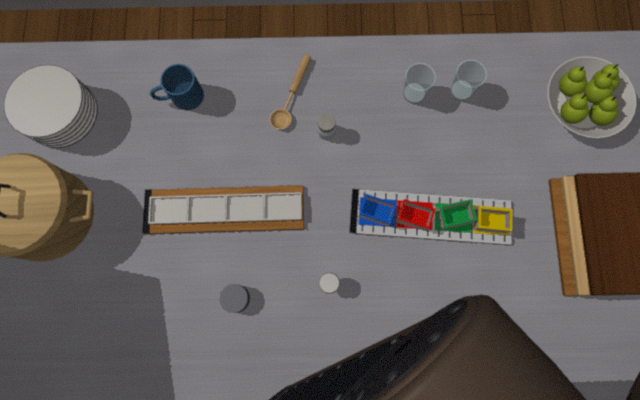

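View pics/side0.png

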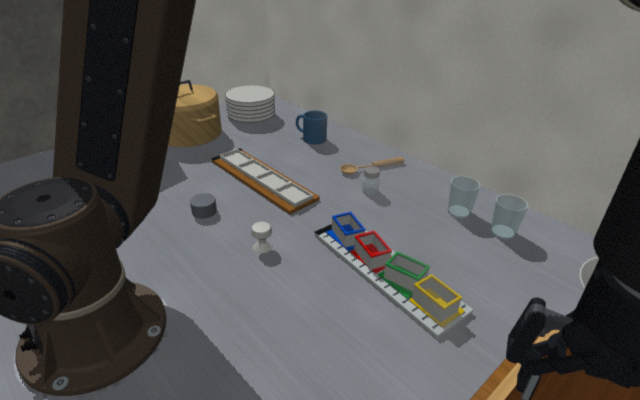

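The top view shows the black bands at the left ends: the board's at column 147 and the rack's at column 354. From the rack's black end the pans run blue (378), red (416), green (458), yellow (494). So blue goes to tray y=-126, red to -42, green to +42 and yellow to +126. Next I'll look at the rack with the wrist camera.

>>> drive_tool(series="-1 0.1 0.19 0.03 0 0 0.21; -1 0.1 0.19 0.03 0 0 0.21; -1 0.1 0.19 0.03 0 0 0.21; -1 0.1 0.19 0.03 0 0 0.21; -1 0.1 0.19 0.03 0 0 0.21; -1 0.1 0.19 0.03 0 0 0.21; -1 0.1 0.19 0.03 0 0 0.21; -1 0.1 0.19 0.03 0 0 0.21; -1 0.1 0.19 0.03 0 0 0.21; -1 0.1 0.19 0.03 0 0 0.21; -1 0 0 0 0 0 0; -1 0 0 0 0 0 0; -1 0 0 0 0 0 0")

```text
clock: 2.4
tool_pos: [464.9, -241.0, 302.2]
ee_rot: [[-0.117, -0.993, -0.0], [-0.993, 0.117, 0.0], [-0.0, 0.0, -1.0]]
ft_force: [-0.6, 0.2, 0.5]
opening: 85.4
grip_force: 0.0
```

```bash
python3 - <<'E'
from h import *
o=ctrl.get_obs(); print(o["clock"],o["tool_pos"],o["ft_force"],np.round(o["q"],3),np.round(o["ee_rot"],3).tolist())
p,d=imaging.snapshot("wrist"); cv2.imwrite("pics/w1.png",p); np.save("w1.npy",d)
cal=imaging.calibration("wrist"); print(np.round(cal["camera_matrix"],1).tolist(),np.round(cal["pose"],3).tolist())
np.save("w1T.npy",cal["pose"])
X=cloud("wrist",d); np.save("w1X.npy",X)
E
```

```text
2.4 [ 464.86880348 -240.96875723  302.18984596] [-0.61375547  0.24812576  0.53941617] [-0.103  0.073 -0.221 -0.    -1.277 -0.015] [[-0.117, -0.993, -0.0], [-0.993, 0.117, 0.0], [-0.0, 0.0, -1.0]]
[[313.6, 0.0, 321.3], [0.0, 313.6, 197.1], [0.0, 0.0, 1.0]] [[-0.993, -0.114, -0.031, 457.041], [0.118, -0.959, -0.259, -305.745], [-0.0, -0.261, 0.965, 433.424], [0.0, 0.0, 0.0, 1.0]]
```

View pics/w1.png

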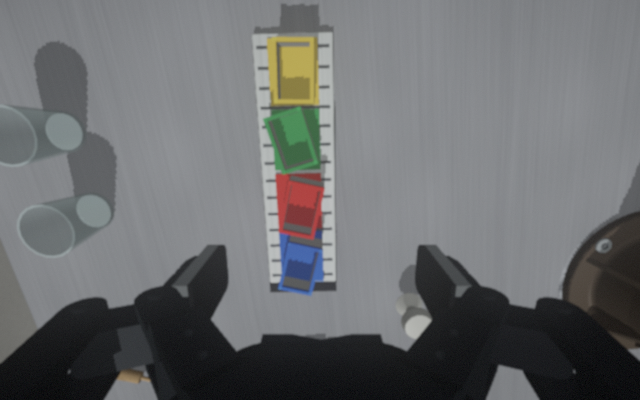

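The wrist view shows all four pans on the rack: yellow (293,70), green (293,137), red (300,205) and blue (300,265). I'll fit rim rectangles from depth in the wrist and top views.

```bash
cat >> h.py <<'E'
HUE={"red":(0,6),"yellow":(22,33),"green":(50,75),"blue":(105,128)}
def pans(X,img):
    """rim rectangle: centre, long-axis yaw off world y, sizes"""
    hsv=cv2.cvtColor(img,cv2.COLOR_BGR2HSV); r={}
    for n,(a,b) in HUE.items():
        h=hsv[...,0].astype(int); ok=(h>=a)&(h<=b)
        if n=="red": ok|=h>=174
        ok&=(hsv[...,1]>90)&(X[...,2]>44)&(X[...,2]<58)&(X[...,0]>350)&(X[...,0]<680)
        k,l,s,_=cv2.connectedComponentsWithStats(cv2.morphologyEx(ok.astype(np.uint8),cv2.MORPH_CLOSE,np.ones((5,5))))
        if k<2: continue
        j=1+np.argmax(s[1:,4]); P=X[ok&(l==j)]
        if len(P)<20: continue
        r[n]=rect(P)
    return r
def rect(P):
    c,(w,h),a=cv2.minAreaRect(P[:,:2].astype(np.float32)); B=cv2.boxPoints((c,(w,h),a))
    e=[B[1]-B[0],B[2]-B[1]]; L=max(e,key=np.linalg.norm); L=L*np.sign(L[1])
    return [round(float(v),3) for v in (*c,np.median(P[:,2]),-np.arctan2(L[0],L[1]),min(w,h),max(w,h))],len(P)
E
python3 - <<'E'
from h import *
for c,t in(("wrist","w1"),("top","top0")):
    img=cv2.imread(f"pics/{t}.png"); X=np.load("w1X.npy") if c=="wrist" else cloud(c,np.load("top0.npy"))
    print(c,X[130 if c=="wrist" else 300,450],X[130 if c=="wrist" else 280,280])
    for n,v in pans(X,img).items(): print(n,v)
    if c=="top":
        z=X[...,2]
        for lo,hi in((7,30),(18,30)):
            m=(z>lo)&(z<hi)&(X[...,1]>0)&(X[...,1]<420)&(abs(X[...,0]-527)<75)
            k,l,s,_=cv2.connectedComponentsWithStats(m.astype(np.uint8)); j=1+np.argmax(s[1:,4]); print("board",lo,rect(X[l==j]))
        m=(z>7)&(z<18)&(X[...,1]<0)&(X[...,1]>-430)&(abs(X[...,0]-495)<75); print("rack",rect(X[m]))
E
```

```text
wrist [ 2.86783398e+02 -2.62327956e+02 -7.22228653e-02] [ 512.37379136 -290.26974907   21.49461562]
red ([497.213, -188.346, 51.006, -0.327, 46.794, 70.988], 643)
yellow ([483.795, -355.036, 51.224, -0.122, 46.101, 70.729], 866)
green ([497.569, -276.202, 51.138, 0.191, 46.9, 70.93], 627)
blue ([509.687, -106.057, 50.925, -0.349, 46.67, 71.616], 588)
top [ 313.61564047 -260.11964631    0.6676333 ] [363.04938115 106.01377626   0.55581107]
red ([494.956, -190.053, 50.191, -0.34, 48.569, 71.305], 258)
yellow ([481.621, -356.052, 49.94, -0.134, 47.527, 71.886], 278)
green ([495.46, -277.757, 50.479, 0.187, 47.398, 71.536], 240)
blue ([507.919, -107.688, 50.415, -0.346, 47.377, 70.539], 239)
board 7 ([521.927, 232.529, 13.893, 0.01, 101.21, 357.375], 6999)
board 18 ([522.076, 226.128, 22.121, 0.008, 61.552, 335.954], 832)
rack ([496.46, -228.017, 12.149, -0.094, 101.085, 355.826], 3880)
```

>>> drive_tool(series="-1 0.019 -0.114 -0.189 0 0 0; -1 0.019 -0.114 -0.189 0 0 0; -1 0.019 -0.114 -0.189 0 0 0; -1 0.019 -0.114 -0.189 0 0 0; -1 0.019 -0.114 -0.189 0 0 0; -1 0 0 -0.15 0 0 0; -1 0 0 -0.12 0 0 0; -1 0 0 -0.085 0 0 0; -1 0 0 0 0 0 0; -1 0 0 0 0 0 0; 1 0 0 0 0 0 0; 1 0 0 0 0 0 0; 1 0 0 0 0 0 0; 1 0 0 0 0 0 0; 1 0 0 0 0 0 0; 1 0 0 0 0 0 0")

```text
clock: 4.05
tool_pos: [485.1, -355.0, 43.7]
ee_rot: [[-0.116, -0.993, 0.002], [-0.993, 0.116, -0.001], [0.001, -0.002, -1.0]]
ft_force: [-1.0, 0.6, 6.7]
opening: 45.0
grip_force: 62.6
```

```bash
python3 - <<'E'
from h import *
print(ctrl.tips_ahead)
p,d=imaging.snapshot("side"); cv2.imwrite("pics/s2.png",cv2.resize(p[180:360,320:600],None,fx=2.5,fy=2.5))
E
```

```text
11.0
```

View pics/s2.png

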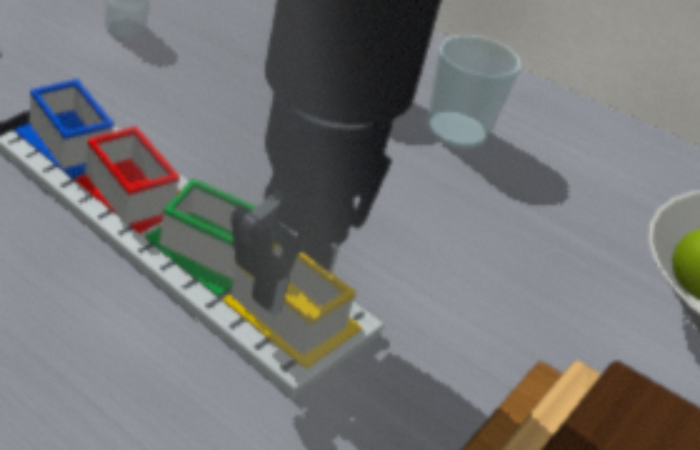

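Yellow is gripped: the opening is 45 mm, and in the crop the fingertip at (265,305) is just clear of the mat. I'll lift it and carry it to the viewing pose over the board.

>>> drive_tool(series="1 0 0 0.08 0 0 0; 1 0 0 0.2 0 0 0; 1 0 0 0.22 0 0 0; 1 0.003 0.2375 0.066 0 0 0.021; 1 0.003 0.2375 0.066 0 0 0.021; 1 0.003 0.2375 0.066 0 0 0.021; 1 0.003 0.2375 0.066 0 0 0.021; 1 0.003 0.2375 0.066 0 0 0.021; 1 0.003 0.2375 0.066 0 0 0.021; 1 0.003 0.2375 0.066 0 0 0.021; 1 0.003 0.2375 0.066 0 0 0.021; 1 0.003 0.2375 0.066 0 0 0.021; 1 0.003 0.2375 0.066 0 0 0.021; 1 0.003 0.2375 0.066 0 0 0.021; 1 0.003 0.2375 0.066 0 0 0.021; 1 0 0 0 0 0 0; 1 0 0 0 0 0 0; 1 0 0 0 0 0 0")

```text
clock: 5.9
tool_pos: [490.9, 214.7, 300.3]
ee_rot: [[0.009, -1.0, -0.001], [-1.0, -0.009, -0.0], [0.0, 0.001, -1.0]]
ft_force: [0.0, -0.5, -1.0]
opening: 44.6
grip_force: 61.8
```

```bash
python3 - <<'E'
from h import *
o=ctrl.get_obs(); print(o["clock"],o["tool_pos"],o["qvel"].round(3),o["ee_rot"][:,1].round(3))
p,d=imaging.snapshot("wrist"); cv2.imwrite("pics/w3.png",p); np.save("w3.npy",d)
X=cloud("wrist",d); np.save("w3X.npy",X)
z=X[...,2]
for lo,hi in((8,30),(19,28)):
    m=(z>lo)&(z<hi)&(X[...,1]>0)&(X[...,1]<430)&(abs(X[...,0]-527)<75)
    k,l,s,_=cv2.connectedComponentsWithStats(m.astype(np.uint8)); j=1+np.argmax(s[1:,4]); print("board",lo,rect(X[l==j]))
E
```

```text
5.9 [490.91714882 214.72512589 300.33930835] [-0.018 -0.003 -0.002  0.003 -0.001 -0.002] [-1.    -0.009  0.001]
board 8 ([524.845, 187.103, 14.742, 0.011, 100.279, 262.372], 11123)
board 19 ([525.672, 146.18, 22.825, 0.006, 59.804, 172.763], 1235)
```

View pics/w3.png

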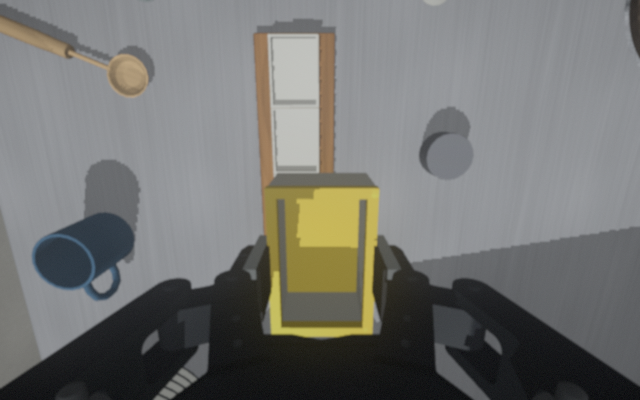

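The wrist view shows yellow held straight at (320,260), with the board's two far trays visible at (296,70) and (296,138). I'll measure the pan in the hand to find the wrist camera's bias.

```bash
cat >> h.py <<'E'
def inhand(X,img,n,tcp,R):
    hsv=cv2.cvtColor(img,cv2.COLOR_BGR2HSV); a,b=HUE[n]; h=hsv[...,0].astype(int)
    ok=(h>=a)&(h<=b)
    if n=="red": ok|=h>=174
    zz=X[...,2]-tcp[2]
    ok&=(hsv[...,1]>90)&(zz>-2)&(zz<20)&(np.linalg.norm(X[...,:2]-tcp[:2],axis=-1)<70)
    k,l,s,_=cv2.connectedComponentsWithStats(cv2.morphologyEx(ok.astype(np.uint8),cv2.MORPH_CLOSE,np.ones((9,9))))
    j=1+np.argmax(s[1:,4]); P=(X[ok&(l==j)]-tcp)@R   # tool frame
    z=np.median(P[:,2]); P=P[abs(P[:,2]-z)<4]
    return z.round(1),P[:,:2].min(0).round(1),P[:,:2].max(0).round(1),np.percentile(P[:,:2],[1,99],axis=0).round(1).tolist(),len(P)
E
python3 - <<'E'
from h import *
o=ctrl.get_obs(); print(inhand(np.load("w3X.npy"),cv2.imread("pics/w3.png"),"yellow",o["tool_pos"],o["ee_rot"]))
E
```

```text
(np.float64(-7.3), array([-36.5, -23.5]), array([35.6, 24.1]), [[-35.0, -23.1], [35.3, 23.0]], 5630)
```

>>> drive_tool(series="1 0.027 0.1155 -0.1875 0 0 0; 1 0.027 0.1155 -0.1875 0 0 0; 1 0.027 0.1155 -0.1875 0 0 0; 1 0.027 0.1155 -0.1875 0 0 0; 1 0.027 0.1155 -0.1875 0 0 0; 1 0.027 0.1155 -0.1875 0 0 0; 1 0 0 0 0 0 0; 1 0 0 0 0 0 0; 1 0 0 0 0 0 0; 1 0 0 0 0 0 0")

```text
clock: 6.95
tool_pos: [524.6, 353.6, 77.7]
ee_rot: [[0.008, -1.0, 0.002], [-1.0, -0.008, 0.002], [-0.002, -0.002, -1.0]]
ft_force: [-0.2, -0.0, -0.4]
opening: 44.4
grip_force: 61.7
```

```bash
python3 - <<'E'
from h import *
o=ctrl.get_obs(); print(o["clock"],o["tool_pos"],o["ee_rot"][:,1].round(3))
p,d=imaging.snapshot("wrist"); cv2.imwrite("pics/w4.png",p)
X=cloud("wrist",d); z=X[...,2]
print(inhand(X,p,"yellow",o["tool_pos"],o["ee_rot"]))
m=(z>19)&(z<28)&(X[...,1]>0)&(X[...,1]<430)&(abs(X[...,0]-527)<75)
k,l,s,_=cv2.connectedComponentsWithStats(m.astype(np.uint8)); j=1+np.argmax(s[1:,4]); print("board",rect(X[l==j]))
p,d=imaging.snapshot("top"); X=cloud("top",d)
print([ (r:=rect(X[(X[...,2]>70)&(X[...,2]<90)&(X[...,1]>300)&(X[...,0]<550)&(X[...,0]>490)]))])
E
```

```text
6.95 [524.57433869 353.62322259  77.66270444] [-1.    -0.008 -0.002]
(np.float64(-7.2), array([-36.3, -23.3]), array([35.5, 24.5]), [[-35.1, -22.9], [35.2, 23.3]], 5672)
board ([523.606, 279.934, 22.587, 0.008, 60.517, 98.188], 3440)
[([519.017, 422.372, 82.935, 0.017, 58.689, 214.07], 339)]
```

View pics/w4.png

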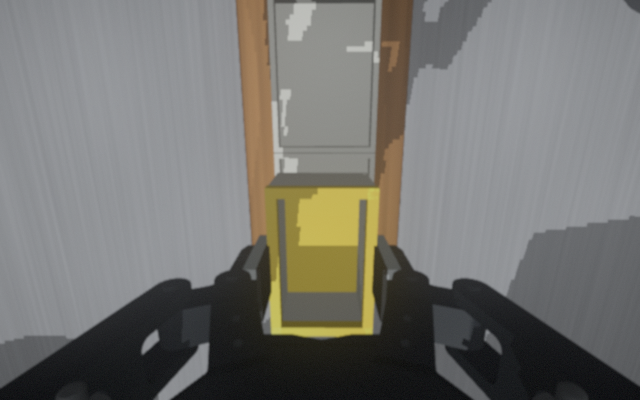

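>>> drive_tool(series="1 -0.006 -0.002 0 0 0 0; 1 0 0 -0.07 0 0 0; 1 0 0 -0.05 0 0 0; 1 0 0 -0.02 0 0 0; 1 0 0 0 0 0 0; 1 0 0 0 0 0 0")

```text
clock: 7.65
tool_pos: [522.6, 353.5, 47.4]
ee_rot: [[0.009, -1.0, -0.0], [-1.0, -0.009, -0.001], [0.001, 0.0, -1.0]]
ft_force: [0.7, -0.3, -0.7]
opening: 44.5
grip_force: 61.7
```

The pan is inside the rim with no contact force. I'll lower it the last bit and open.

>>> drive_tool(series="1 0 0 -0.01 0 0 0; 1 0 0 -0.008 0 0 0; 1 0 0 0 0 0 0; 1 0 0 0 0 0 0")

```text
clock: 8.05
tool_pos: [522.6, 353.5, 44.2]
ee_rot: [[0.009, -1.0, 0.0], [-1.0, -0.009, 0.0], [-0.0, -0.0, -1.0]]
ft_force: [0.4, -0.1, -0.9]
opening: 44.9
grip_force: 61.7
```

>>> drive_tool(series="1 0 0 -0.003 0 0 0; -1 0 0 0 0 0 0; -1 0 0 0 0 0 0; -1 0 0 0 0 0 0; -1 0 0 0 0 0 0; -1 0 0 0.08 0 0 0; -1 0 0 0.2 0 0 0; -1 0 -0.1 0.2 0 0 0; -1 0 -0.2 0.1 0 0 0; -1 0 -0.2 0.1 0 0 0; -1 0 -0.2 0.1 0 0 0; -1 0 -0.2 0.1 0 0 0; -1 0 -0.1 0 0 0 0; -1 0 0 0 0 0 0; -1 0 0 0 0 0 0")

```text
clock: 9.55
tool_pos: [522.6, 153.2, 219.7]
ee_rot: [[0.008, -1.0, 0.0], [-1.0, -0.008, 0.0], [-0.0, -0.0, -1.0]]
ft_force: [0.3, 0.3, 0.1]
opening: 85.6
grip_force: 0.0
```

```bash
python3 - <<'E'
from h import *
o=ctrl.get_obs(); print(o["clock"],o["tool_pos"],o["ee_rot"][:,1].round(3),o["qvel"].round(3))
p,d=imaging.snapshot("wrist"); cv2.imwrite("pics/w5.png",p)
X=cloud("wrist",d); z=X[...,2]
for n,v in pans(X,p).items(): print(n,v)
for lo,hi in((8,30),(19,28)):
    m=(z>lo)&(z<hi)&(X[...,1]>0)&(X[...,1]<430)&(abs(X[...,0]-527)<75)
    k,l,s,_=cv2.connectedComponentsWithStats(m.astype(np.uint8)); j=1+np.argmax(s[1:,4]); print("board",lo,rect(X[l==j]))
p,d=imaging.snapshot("top"); cv2.imwrite("pics/t5.png",p); np.save("t5.npy",d)
for n,v in pans(cloud("top",d),p).items(): print("top",n,v)
E
```

```text
9.55 [522.6174819  153.17871564 219.73631546] [-1.    -0.008 -0.   ] [ 0.02   0.019  0.006 -0.    -0.    -0.002]
yellow ([522.075, 324.587, 50.314, 1.559, 13.486, 46.282], 299)
board 8 ([524.212, 209.921, 14.423, 0.012, 100.192, 306.675], 21532)
board 19 ([524.277, 207.149, 22.367, 0.012, 60.182, 292.816], 2822)
top red ([495.2, -189.893, 50.028, -0.324, 47.575, 70.831], 261)
top yellow ([520.565, 351.857, 50.42, 0.013, 47.993, 72.284], 273)
top green ([494.975, -277.544, 50.341, 0.157, 46.724, 71.899], 231)
top blue ([507.547, -107.505, 50.512, -0.346, 47.439, 70.41], 237)
```

View pics/w5.png

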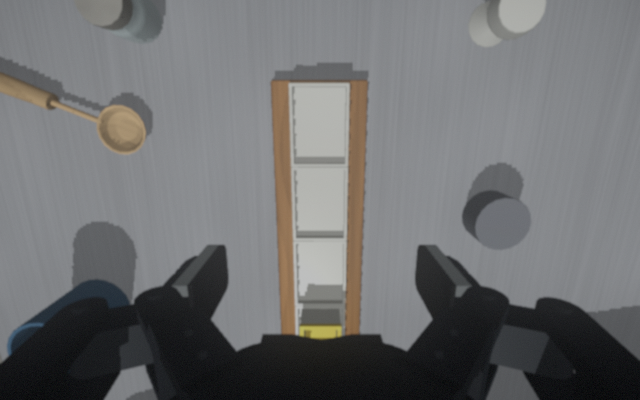

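Yellow sits in its tray, with its rim at 50.4 mm and within 1 mm of centre. Green is next.

>>> drive_tool(series="-1 -0.0125 -0.2147 -0.055 0 0 0.034; -1 -0.0125 -0.2147 -0.055 0 0 0.034; -1 -0.0125 -0.2147 -0.055 0 0 0.034; -1 -0.0125 -0.2147 -0.055 0 0 0.034; -1 -0.0125 -0.2147 -0.055 0 0 0.034; -1 -0.0125 -0.2147 -0.055 0 0 0.034; -1 -0.0125 -0.2147 -0.055 0 0 0.034; -1 -0.0125 -0.2147 -0.055 0 0 0.034; -1 -0.0125 -0.2147 -0.055 0 0 0.034; -1 -0.0125 -0.2147 -0.055 0 0 0.034; -1 0 0 0 0 0 0; -1 0 0 -0.15 0 0 0; -1 0 0 -0.12 0 0 0; -1 0 0 -0.065 0 0 0; -1 0 0 0 0 0 0; -1 0 0 0 0 0 0")

```text
clock: 11.25
tool_pos: [498.3, -275.5, 42.8]
ee_rot: [[0.179, -0.984, -0.0], [-0.984, -0.179, -0.0], [0.0, 0.0, -1.0]]
ft_force: [0.3, 0.5, 0.6]
opening: 85.2
grip_force: 0.0
```

>>> drive_tool(series="1 0 0 0 0 0 0; 1 0 0 0 0 0 0; 1 0 0 0 0 0 0; 1 0 0 0 0 0 0; 1 0 0 0 0 0 0; 1 0 0 0.08 0 0 0; 1 0 0 0.2 0 0 0; 1 0 0 0.12 0 0 0; 1 0.0106 0.227 0 0 0 -0.028; 1 0.0106 0.227 0 0 0 -0.028; 1 0.0106 0.227 0 0 0 -0.028; 1 0.0106 0.227 0 0 0 -0.028; 1 0.0106 0.227 0 0 0 -0.028; 1 0.0106 0.227 0 0 0 -0.028; 1 0.0106 0.227 0 0 0 -0.028; 1 0.0106 0.227 0 0 0 -0.028; 1 0.0106 0.227 0 0 0 -0.028; 1 0.0106 0.227 0 0 0 -0.028; 1 0.0106 0.227 0 0 0 -0.028; 1 0.0106 0.227 0 0 0 -0.028")

```text
clock: 13.25
tool_pos: [522.5, 270.7, 122.7]
ee_rot: [[0.01, -1.0, -0.0], [-1.0, -0.01, 0.0], [-0.0, 0.0, -1.0]]
ft_force: [1.1, -0.3, -0.8]
opening: 44.6
grip_force: 62.1
```

>>> drive_tool(series="1 0 0 0 0 0 0; 1 0 0 -0.1 0 0 0; 1 0 0 -0.07 0 0 0; 1 0 0 0 0 0 0; 1 0 0 0 0 0 0; 1 0 0 0 0 0 0")

```text
clock: 13.85
tool_pos: [523.5, 269.0, 89.4]
ee_rot: [[0.011, -1.0, 0.001], [-1.0, -0.011, 0.001], [-0.001, -0.001, -1.0]]
ft_force: [0.5, 0.4, -2.2]
opening: 44.7
grip_force: 62.0
```

```bash
cat > m.py <<'E'
from h import *; import sys
o=ctrl.get_obs(); print(o["clock"],o["tool_pos"],o["ee_rot"][:,1].round(3),o["opening"])
p,d=imaging.snapshot("wrist"); cv2.imwrite(f"pics/{sys.argv[2]}.png",p)
X=cloud("wrist",d); z=X[...,2]
print(inhand(X,p,sys.argv[1],o["tool_pos"],o["ee_rot"]))
m=(z>19)&(z<28)&(X[...,1]>0)&(X[...,1]<430)&(abs(X[...,0]-527)<75)
k,l,s,_=cv2.connectedComponentsWithStats(m.astype(np.uint8)); j=1+np.argmax(s[1:,4]); print("board",rect(X[l==j]))
E
python3 m.py green w6
```

```text
13.85 [523.51398594 269.01294589  89.43879712] [-1.    -0.011 -0.001] 44.69042220746353
(np.float64(-7.3), array([-35.5, -23.5]), array([36.2, 23.5]), [[-34.5, -22.8], [35.8, 23.0]], 5335)
board ([524.592, 192.68, 22.663, 0.013, 60.359, 99.322], 3883)
```

>>> drive_tool(series="1 0.001 0.006 0 0 0 0; 1 0 0 -0.1 0 0 0; 1 0 0 -0.08 0 0 0; 1 0 0 -0.03 0 0 0; 1 0 0 0 0 0 0; 1 0 0 0 0 0 0")

```text
clock: 14.5
tool_pos: [523.7, 270.4, 47.2]
ee_rot: [[0.011, -1.0, 0.001], [-1.0, -0.011, 0.0], [-0.0, -0.001, -1.0]]
ft_force: [0.2, -0.7, -1.9]
opening: 45.0
grip_force: 62.0
```

>>> drive_tool(series="1 0 0 -0.01 0 0 0; 1 0 0 -0.008 0 0 0; 1 0 0 0 0 0 0; 1 0 0 0 0 0 0")

```text
clock: 14.9
tool_pos: [523.6, 270.5, 43.7]
ee_rot: [[0.011, -1.0, 0.001], [-1.0, -0.011, 0.001], [-0.001, -0.001, -1.0]]
ft_force: [-1.5, 0.9, 4.8]
opening: 44.6
grip_force: 62.8
```

>>> drive_tool(series="-1 0 0 0 0 0 0; -1 0 0 0 0 0 0; -1 0 0 0 0 0 0; -1 0 0 0 0 0 0; -1 0 0 0.08 0 0 0; -1 0 0 0.2 0 0 0; -1 0 0 0.1 0 0 0; -1 -0.0132 -0.2294 0 0 0 -0.068; -1 -0.0132 -0.2294 0 0 0 -0.068; -1 -0.0132 -0.2294 0 0 0 -0.068; -1 -0.0132 -0.2294 0 0 0 -0.068; -1 -0.0132 -0.2294 0 0 0 -0.068; -1 -0.0132 -0.2294 0 0 0 -0.068; -1 -0.0132 -0.2294 0 0 0 -0.068; -1 -0.0132 -0.2294 0 0 0 -0.068; -1 -0.0132 -0.2294 0 0 0 -0.068; -1 -0.0132 -0.2294 0 0 0 -0.068; -1 0 0 0 0 0 0; -1 0 0 0 0 0 0")

```text
clock: 16.8
tool_pos: [496.3, -189.9, 118.6]
ee_rot: [[-0.326, -0.945, -0.0], [-0.945, 0.326, 0.0], [0.0, 0.0, -1.0]]
ft_force: [-0.4, 0.1, -0.5]
opening: 85.2
grip_force: 0.0
```

```bash
python3 - <<'E'
from h import *
p,d=imaging.snapshot("top"); cv2.imwrite("pics/t7.png",p)
for n,v in pans(cloud("top",d),p).items(): print("top",n,v)
E
```

```text
top red ([500.916, -172.497, 50.525, 1.278, 35.422, 47.527], 123)
top yellow ([521.049, 351.299, 50.336, 0.005, 48.829, 72.686], 274)
top green ([521.088, 268.44, 50.683, 0.014, 46.949, 72.214], 250)
top blue ([502.259, -121.495, 50.428, 1.242, 41.108, 47.406], 113)
```

>>> drive_tool(series="-1 0.004 0.008 -0.15 0 0 0; -1 0 0 -0.15 0 0 0; -1 0 0 -0.08 0 0 0; -1 0 0 0 0 0 0; -1 0 0 0 0 0 0; 1 0 0 0 0 0 0; 1 0 0 0 0 0 0; 1 0 0 0 0 0 0; 1 0 0 0 0 0 0; 1 0 0 0 0 0 0")

```text
clock: 17.85
tool_pos: [498.5, -187.1, 44.1]
ee_rot: [[-0.323, -0.946, 0.002], [-0.946, 0.323, -0.0], [-0.001, -0.002, -1.0]]
ft_force: [-1.0, 2.9, 6.1]
opening: 44.5
grip_force: 62.1
```

>>> drive_tool(series="1 0 0 0.08 0 0 0; 1 0 0 0.2 0 0 0; 1 0 0 0.12 0 0 0; 1 0.0163 0.233 0 0 0 0.085; 1 0.0163 0.233 0 0 0 0.085; 1 0.0163 0.233 0 0 0 0.085; 1 0.0163 0.233 0 0 0 0.085; 1 0.0163 0.233 0 0 0 0.085; 1 0.0163 0.233 0 0 0 0.085; 1 0.0163 0.233 0 0 0 0.085; 1 0.0163 0.233 0 0 0 0.085; 1 0 0 0 0 0 0; 1 0 0 -0.1 0 0 0; 1 0 0 -0.07 0 0 0; 1 0 0 0 0 0 0; 1 0 0 0 0 0 0; 1 0 0 0 0 0 0")

```text
clock: 19.55
tool_pos: [524.3, 185.8, 89.9]
ee_rot: [[0.011, -1.0, 0.001], [-1.0, -0.011, 0.001], [-0.001, -0.001, -1.0]]
ft_force: [-0.5, 0.3, -0.4]
opening: 44.3
grip_force: 61.9
```

```bash
python3 m.py red w8
```

```text
19.55 [524.25592651 185.78331694  89.8749807 ] [-1.    -0.011 -0.001] 44.27203955391386
(np.float64(-6.9), array([-34.6, -23.8]), array([37.1, 24.3]), [[-33.6, -23.1], [36.8, 23.2]], 5722)
board ([525.553, 109.004, 22.646, 0.012, 60.267, 97.923], 3595)
```

>>> drive_tool(series="1 0.002 0.0065 0 0 0 0; 1 0 0 -0.1 0 0 0; 1 0 0 -0.08 0 0 0; 1 0 0 -0.03 0 0 0; 1 0 0 0 0 0 0; 1 0 0 0 0 0 0; 1 0 0 -0.01 0 0 0; 1 0 0 -0.008 0 0 0; 1 0 0 0 0 0 0; 1 0 0 0 0 0 0")

```text
clock: 20.6
tool_pos: [524.6, 187.3, 44.1]
ee_rot: [[0.011, -1.0, 0.001], [-1.0, -0.011, 0.001], [-0.001, -0.001, -1.0]]
ft_force: [-2.5, -0.3, 5.8]
opening: 44.9
grip_force: 62.9
```

>>> drive_tool(series="-1 0 0 0 0 0 0; -1 0 0 0 0 0 0; -1 0 0 0 0 0 0; -1 0 0 0 0 0 0; -1 0 0 0.08 0 0 0; -1 0 0 0.2 0 0 0; -1 0 0 0.1 0 0 0; -1 -0.0106 -0.2096 0 0 0 -0.103; -1 -0.0106 -0.2096 0 0 0 -0.103; -1 -0.0106 -0.2096 0 0 0 -0.103; -1 -0.0106 -0.2096 0 0 0 -0.103; -1 -0.0106 -0.2096 0 0 0 -0.103; -1 -0.0106 -0.2096 0 0 0 -0.103; -1 -0.0106 -0.2096 0 0 0 -0.103; -1 0 0 0 0 0 0; -1 0 0 0 0 0 0")

```text
clock: 22.2
tool_pos: [509.0, -107.5, 119.2]
ee_rot: [[-0.345, -0.939, -0.0], [-0.939, 0.345, 0.0], [0.0, 0.0, -1.0]]
ft_force: [-0.4, 0.2, -0.6]
opening: 85.7
grip_force: 0.0
```

>>> drive_tool(series="-1 0.003 0.006 -0.15 0 0 0; -1 0 0 -0.15 0 0 0; -1 0 0 -0.08 0 0 0; -1 0 0 0 0 0 0; -1 0 0 0 0 0 0; 1 0 0 0 0 0 0; 1 0 0 0 0 0 0; 1 0 0 0 0 0 0; 1 0 0 0 0 0 0; 1 0 0 0 0 0 0")

```text
clock: 23.2
tool_pos: [510.6, -105.1, 44.5]
ee_rot: [[-0.342, -0.94, 0.002], [-0.94, 0.342, 0.0], [-0.001, -0.002, -1.0]]
ft_force: [-1.0, 1.9, 6.1]
opening: 44.3
grip_force: 61.8
```

>>> drive_tool(series="1 0 0 0.08 0 0 0; 1 0 0 0.2 0 0 0; 1 0 0 0.12 0 0 0; 1 0.0123 0.1723 0 0 0 0.119; 1 0.0123 0.1723 0 0 0 0.119; 1 0.0123 0.1723 0 0 0 0.119; 1 0.0123 0.1723 0 0 0 0.119; 1 0.0123 0.1723 0 0 0 0.119; 1 0.0123 0.1723 0 0 0 0.119; 1 0 0 0 0 0 0; 1 0 0 -0.1 0 0 0; 1 0 0 -0.07 0 0 0; 1 0 0 0 0 0 0; 1 0 0 0 0 0 0; 1 0 0 0 0 0 0")

```text
clock: 24.7
tool_pos: [525.1, 101.5, 90.2]
ee_rot: [[0.007, -1.0, 0.001], [-1.0, -0.007, 0.001], [-0.001, -0.001, -1.0]]
ft_force: [0.2, -0.6, -1.6]
opening: 44.9
grip_force: 61.7
```

```bash
python3 m.py blue w9
```

```text
24.7 [525.14718932 101.48998485  90.22604212] [-1.    -0.007 -0.001] 44.88796837719681
(np.float64(-6.5), array([-35.7, -23.9]), array([36.6, 23.5]), [[-34.4, -23.0], [36.2, 23.0]], 5550)
board ([525.907, 66.82, 22.599, -1.544, 13.837, 60.119], 670)
```

>>> drive_tool(series="1 0.0015 0.0045 0 0 0 0; 1 0 0 -0.1 0 0 0; 1 0 0 -0.08 0 0 0; 1 0 0 -0.03 0 0 0; 1 0 0 0 0 0 0; 1 0 0 0 0 0 0; 1 0 0 -0.01 0 0 0; 1 0 0 -0.008 0 0 0; 1 0 0 0 0 0 0; 1 0 0 0 0 0 0")

```text
clock: 25.75
tool_pos: [525.4, 102.7, 44.5]
ee_rot: [[0.008, -1.0, 0.001], [-1.0, -0.008, 0.001], [-0.001, -0.001, -1.0]]
ft_force: [-1.3, 0.3, 5.8]
opening: 44.6
grip_force: 62.5
```

>>> drive_tool(series="-1 0 0 0 0 0 0; -1 0 0 0 0 0 0; -1 0 0 0 0 0 0; -1 0 0 0 0 0 0; -1 0 0 0.08 0 0 0; -1 0 0 0.2 0 0 0; -1 0 0 0.2 0 0 0; -1 0 -0.2 0.1 0 0 0; -1 0 -0.2 0.1 0 0 0; -1 0 -0.2 0.1 0 0 0; -1 0 -0.2 0.1 0 0 0; -1 0 -0.2 0 0 0 0; -1 0 0 0 0 0 0; -1 0 0 0 0 0 0")

```text
clock: 27.15
tool_pos: [524.6, -98.5, 219.5]
ee_rot: [[0.005, -1.0, -0.0], [-1.0, -0.005, 0.0], [-0.0, 0.0, -1.0]]
ft_force: [-0.6, 0.2, -0.2]
opening: 85.3
grip_force: 0.0
```

```bash
python3 - <<'E'
from h import *
p,d=imaging.snapshot("top"); cv2.imwrite("pics/t10.png",p)
for n,v in pans(cloud("top",d),p).items(): print("top",n,v)
E
```

```text
top yellow ([520.496, 351.879, 50.533, 0.01, 47.961, 72.816], 269)
top green ([520.982, 297.744, 50.592, -1.523, 13.815, 45.148], 62)
top blue ([523.739, 65.964, 50.966, -1.458, 6.594, 44.193], 47)
```

View pics/t10.png

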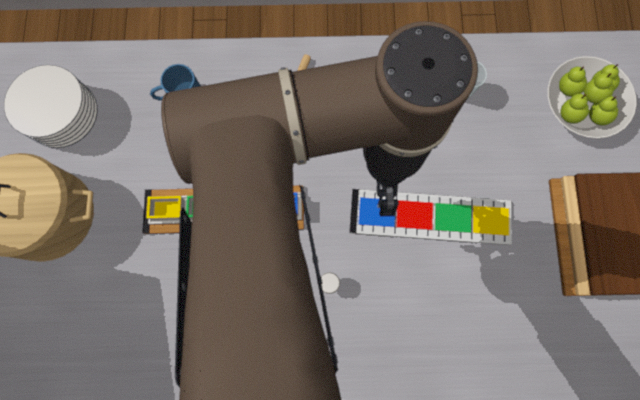

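The arm hides the board at columns 190–300, though all the mats are visibly empty. I'll move clear and check the board.

>>> drive_tool(series="-1 -0.05 -0.2 0 0 0 0; -1 -0.05 -0.2 0 0 0 0; -1 -0.05 -0.2 0 0 0 0; -1 -0.05 -0.2 0 0 0 0; -1 -0.05 -0.2 0 0 0 0; -1 -0.05 -0.2 0 0 0 0; -1 -0.05 -0.2 0 0 0 0; -1 -0.05 -0.2 0 0 0 0; -1 0 0 0 0 0 0; -1 0 0 0 0 0 0; -1 0 0 0 0 0 0")

```text
clock: 28.3
tool_pos: [445.5, -416.4, 219.4]
ee_rot: [[0.009, -1.0, -0.001], [-1.0, -0.009, 0.0], [-0.0, 0.001, -1.0]]
ft_force: [-0.3, 0.2, 0.3]
opening: 85.3
grip_force: 0.0
```

```bash
python3 - <<'E'
from h import *
p,d=imaging.snapshot("top"); cv2.imwrite("pics/t11.png",p)
X=cloud("top",d)
for n,v in pans(X,p).items():
    q=np.array(v[0][:2])-[522.1,226.1]; a=.01; print(n,v,"board",(q@np.array([[np.cos(a),-np.sin(a)],[np.sin(a),np.cos(a)]])).round(1))
E
```

```text
red ([522.192, 184.073, 50.576, 0.006, 46.99, 71.787], 262) board [ -0.3 -42. ]
yellow ([521.074, 351.612, 50.286, 0.01, 48.631, 72.668], 275) board [  0.2 125.5]
green ([520.981, 267.912, 50.428, 0.026, 47.107, 72.38], 254) board [-0.7 41.8]
blue ([522.655, 99.543, 50.419, -0.007, 47.99, 69.668], 250) board [  -0.7 -126.6]
```

View pics/t11.png

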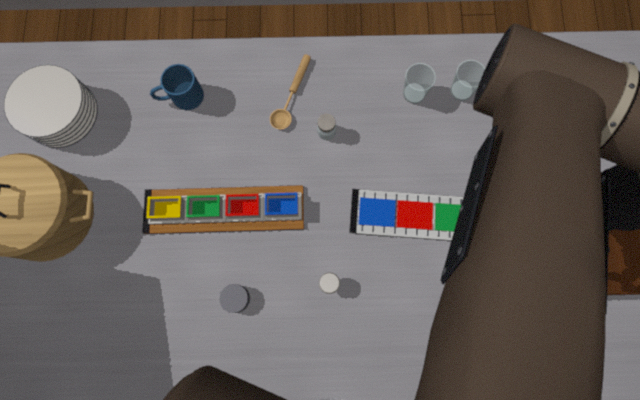

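All four pans sit in the mirrored trays: yellow at column 165, green 205, red 243 and blue 283. Their rims are at about 50.4 mm and their centres are within 1 mm. I'm handing the job in.

```bash
python3 -c "
from plant import ctrl
print(ctrl.close_job())"
```

```text
the job is handed in; nothing more can be done
None
```

All four pans are in the trays in reverse order, measured flat and within about 1 mm of centre, released with the arm clear; I handed the job in at about 28 s, and no verdict was returned.

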